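Dark-zero the photometer, then hold its shutter half open

TASK

With the photometer's light shutter still closed, press the hinged pedal on the bench fully down to its stop for a moment to take the dark zero, and let the pedal come back up. Then slide the shutter open against its spring by its upright tab to half of its travel, the long middle mark of the scale, never letting it open past three quarters on the way, and finish while still holding it steady there with the gripper. Leave the wash bottle, the beaker and the cuvette tray undisturbed.

Things in the scene. Friction and masses are not known exactly. Their poses are not given: they have to be found in the camera images.
- photometer: Fixed instrument, black case, white top: 280 (own x) x 320 (own y) x 110 mm high to its flat deck. Origin: centre of underside, z up. A console 75 mm deep along its +x side rises 34 mm above the deck. It stands left or right of the robot (pedal opposite), yaw within 0.45 rad. Shutter at own x = -50 mm; opens to own +y past five scale marks 15 mm apart (0, 1/4, half: longest, 3/4, full).
- shutter (a joint): Opening of the sprung shutter, m: 0 closed (as found), 0.060 fully open, 0.030 half travel. A spring pulls it shut: about 4.5 N at closed, rising 1.5 N per 10 mm, so about 9 N at half travel. It shuts at once if let go.
- shutter_tab (a point): Top centre of the shutter's black upright tab, 151 mm above the bench. Tab: 12 mm thick along the slide (photometer's y), 40 mm wide across it (x), 35 mm high above its steel plate (60 x 76 mm), whose top is 6 mm above the deck; two aluminium rails beside the plate are 8 mm high. Free deck of 90 mm from tab to console, more elsewhere. Axes as the photometer's.
- half_mark (a point): Fixed point on the photometer where shutter_tab lies when the shutter is exactly at half travel (above the line of the long mark, 151 mm above the bench). Axes as the photometer's.
- pedal_stand: Fixed dark steel stand of the pedal, 150 (own x) x 96 (own y) x 14 mm plate, with two hinge cheeks 50 mm high at its +x end. Origin: centre of its underside on the bench. The hinge axis runs along own y at own x = +55 mm, 40 mm above the bench; the pedal reaches from it towards own -x and rises to its free end.
- pedal (a joint): Angle of the pedal, rad: 0 fully up (as found), 0.22 fully down on its stop. A spring pushes it up: at the tread's middle about 4 N when up, rising to about 10 N at the stop.
- pedal_tread (a point): Middle of the top of the black rubber tread near the free end of the aluminium pedal plate (tread 60 x 66 mm), 95 mm from the hinge axis. It is about 73 mm above the bench when up, about 53 mm when down at the stop (20 mm of travel).
- wash_bottle: White capped plastic bottle, 64 mm across, 165 mm high, loose, standing on the bench about 120 mm to the stand's +y side, level with the hinge end. Origin: centre of its underside. Leave alone.
- beaker: Open glass beaker, 72 mm across the rim, 85 mm high, loose, standing about 120 mm to the stand's -y side, level with the hinge end. Origin: centre of its underside. Leave alone.
- cuvette_tray: Grey plastic tray with dividers, 50 x 110 x 30 mm, loose, lying on the photometer's console (144 mm above the bench). Origin: centre of its underside. Leave alone.

How it is judged:
By the outcome, as a careful person would: the job done as asked, in the order asked, and still so for the second after the job is handed in, while the arm keeps its last pose, push and grip.
It also fails if it takes over 50 s, if anything falls off the work surface, if the arm or the gripper's body presses on something with over 40 N, if the wrist force passes 120 N, or if a joint passes its speed limit or range.

ROBOT

A 7-joint arm with a two-finger parallel gripper is mounted at the origin on the work surface. World frame = base frame: x ahead of the robot, y to its left, z up, the work surface at z = 0. Lengths are in m, angles in rad, forces in N, time in s.
With the tool pointing down it reaches from about 0.4 to 0.925 m from the base axis. Payload 5.6 kg.
Tool frame: the origin (TCP) lies midway between the tips of the shut fingers; the grasp point (between the pads) lies 19 mm behind it (bot.pinch_z is the distance from the TCP to the grasp point, in m); z points along the fingers, y is the line along which they close (so a half turn about z gives the same grasp; the last joint's range is limited). The gripper opens to 85 mm and grips with 20 to 120 N. Pads are 22 mm wide; open, the fingers measure 114 mm over their backs; the gripper's body (76 mm by 85 mm) begins 54 mm behind the grasp point. The pads swing forward as they close: fully open they stand 13 mm farther back than shut.
Start: joints at [-1.232, 0.468, -0.012, 1.603, 0.006, 1.071, -0.056], TCP at [0.242, 0.603, 0.231] pointing down, gripper open.
Joint ranges: [-2.53, 2.53], [-0.31, 2.02], [-1.57, 1.55], [0.28, 2.44], [-1.29, 4.43], [0.15, 1.84], [-2.92, 2.92]. Speed limits (rad/s): [2.57, 2.57, 3.14, 3.14, 3.14, 3.14, 3.14].

INTERFACE

Orientations are given as a unit quaternion [w, x, y, z].
In Python, from plant import bot, cams gives the robot as it stands.
- The arm moves only by the shell command python3 -m crank 'ROWS' [OPENING]. ROWS is JSON, a list that holds one entry, the list of rows, each a list of 4 numbers: the shift along the tool's x, y, z in mm, then the turn about the tool's z in rad. A call has 1 to 8 rows; each row shifts and turns the commanded pose from where the row before left it, along the tool's axes as they then stand; what a row does not reach is not made up. A row lasts 1/8 s, in which the tool goes at most 62.5 mm and 10.7 degrees, less where a joint would pass 70% of its speed; a pose out of reach is approached as far as the arm can. A call with a gripper value outside its range is refused whole. OPENING is the finger opening in mm, from 0 to 85.4, set as the call begins (- or left out, the last holds). The fingers move at their own pace and stop on an object; the grip force is fixed at half the most. Time passes only in rows, so rows that do not move let the fingers close. It gives the time, the measured TCP pose, the force, the opening and the grip force at its end, in the units of the state.
- bot.read_state(): the state, without advancing time (a new reading comes with each control period).
- cams.capture(name): name is "scene" or "side" or "wrist"; returns a dict with "frame" (420x560x3 uint8, red, green, blue), "K" (3x3 intrinsics, pixels), "R" (3x3) and "t" (3): a world point X has camera coordinates R X + t. Camera axes: x right, y down, z forward; pixel columns grow to the right and rows downward; lengths in m; the calibration is good to about 2 mm. The wrist camera is an equidistant fisheye: a pixel r from the principal point sees the ray r / f radians off the axis. A picture is of the moment at which its call begins. There is no depth.
- bot.close_job(): hands the job in; it is judged then, once.
The state is a dict: "time_s": time; "q": joint angles; "joint_velocities": joint speeds; "joint_efforts": joint torques, N m; "ee_pos": TCP position; "eef_rot": TCP orientation; "wrist_force": force on the tool from outside, world axes, zero at the start; "ft_torque": the same for the moment, N m; "grip_width": finger opening in m; "grasp_force": force on a finger pad.
Only numpy, scipy, OpenCV 4.12 (cv2) and the standard library are available. Lean on these libraries where they do the work, as an engineer would, in place of code of your own. Each camera call takes 0.05 s, during which the arm holds its last target. There are 200 camera calls.

## Working session

There is one attempt and no reset: what is moved stays moved. The work goes in short steps, Python scripts to look and compute and a shell command to move; the robot and the scene stay as the last step left them, time stands still between calls to the robot, and variables do not carry over. Pictures are saved under pics/ and viewed, at most 10 in all, crops included, and the job is handed in when it is done.

```bash
mkdir -p pics; ls; python3 - <<'E'
from plant import bot,cams
import cv2,pickle
s=bot.read_state();print(s)
d={}
for n in("scene","side","wrist"):
    c=cams.capture(n);d[n]=c;cv2.imwrite(f"pics/{n}0.png",c["frame"][:,:,::-1]);print(n,c["K"].tolist(),(-c["R"].T@c["t"]).round(3))
pickle.dump(d,open("cap0.pkl","wb"))
E
```

```text
pics
{'time_s': 0.0, 'q': array([-1.23201978,  0.46842309, -0.01155608,  1.60363973,  0.00597438,
        1.07139989, -0.0562726 ]), 'joint_velocities': array([-5.33058949e-04, -1.50236824e-04, -1.40141695e-05, -2.49676813e-04,
       -6.68549217e-04, -5.00754377e-05,  6.24544902e-04]), 'joint_efforts': array([ 8.60827868e-05, -5.32384050e+01,  2.14615400e-02, -2.51296109e+01,
        1.14968733e-02,  7.73850916e-03, -2.11760902e-07]), 'ee_pos': array([0.24204262, 0.6026411 , 0.23030185]), 'eef_rot': array([-1.12213287e-04,  1.89775456e-01,  9.81827089e-01, -9.11030831e-04]), 'wrist_force': array([ 0.0537617 , -0.01223549,  0.01270718]), 'ft_torque': array([-0.01079884,  0.0069479 ,  0.00575093]), 'grasp_force': 0.0, 'grip_width': 0.08527907851204686}
scene [[473.42179669297786, 0.0, 278.7030169717257], [0.0, 473.42179669297786, 206.53489847568503], [0.0, 0.0, 1.0]] [1.409 0.162 0.845]
side [[434.94819998447514, 0.0, 281.2240388694513], [0.0, 434.94819998447514, 208.44276759932194], [0.0, 0.0, 1.0]] [ 0.019 -0.529  0.776]
wrist [[325.19226210127806, 0.0, 278.90431982854585], [0.0, 325.19226210127806, 206.16724656110634], [0.0, 0.0, 1.0]] [0.179 0.628 0.374]
```

View pics/scene0.png

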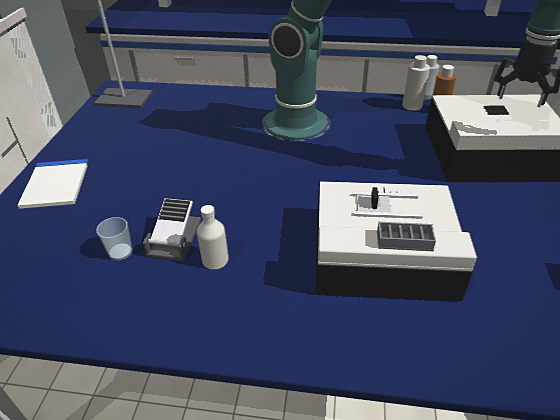

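View pics/side0.png

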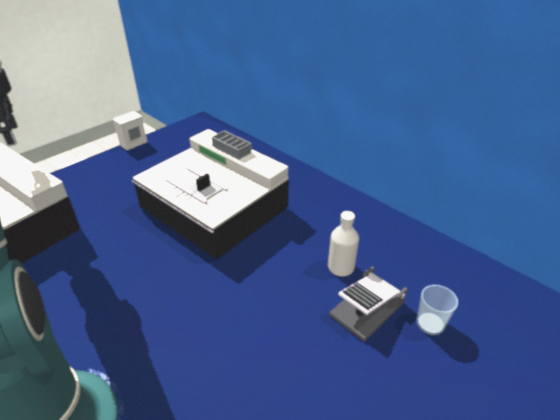

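View pics/wrist0.png

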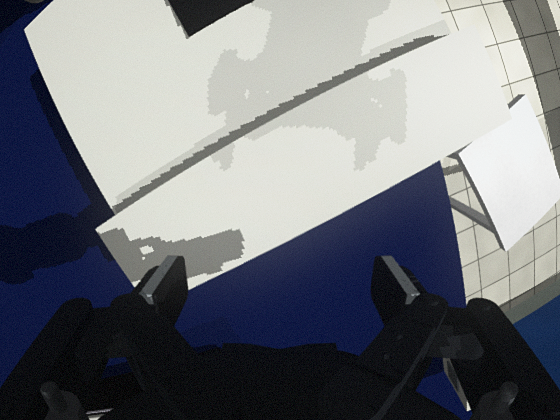

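Scene view: the photometer is on the robot's left (+y), with its tab at about (375,198). The pedal tread is at (174,210), the beaker at (115,240) and the bottle at (212,240). In the side view the tab is at (204,182) and the tread at (364,293). The wrist view shows only the other instrument. I'll zoom in on both the shutter and the pedal.

```bash
python3 - <<'E'
import cv2,numpy as np
s=cv2.imread("pics/scene0.png");d=cv2.imread("pics/side0.png")
def c(i,x,y):return cv2.resize(i[y:y+75,x:x+100],(400,300),interpolation=cv2.INTER_CUBIC)
cv2.imwrite("pics/m.png",np.vstack([np.hstack([c(s,335,165),c(d,155,150)]),np.hstack([c(s,125,190),c(d,320,265)])]))
E
```

```text
(no output)
```

View pics/m.png

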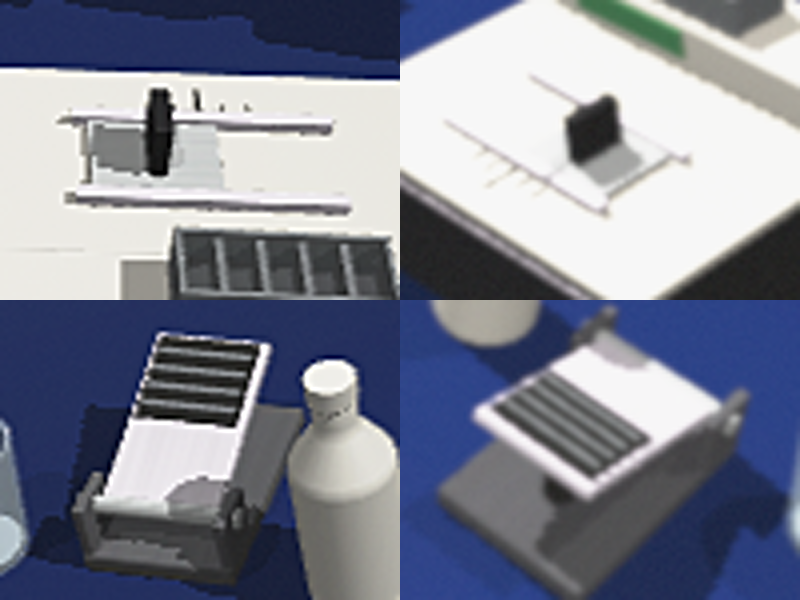

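Montage: top row is the shutter seen from both cameras, with the tab's top centre at scene (374.5,191) and side (202.5,176). Bottom row is the tread, with all four corners visible in both views. I'll turn these into positions.

```bash
cat > h.py <<'E'
import pickle,numpy as np,cv2
def ray(c,p):
    d=c["R"].T@np.linalg.solve(c["K"],[p[0],p[1],1.]);return -c["R"].T@c["t"],d
def plane(c,p,z):
    o,d=ray(c,p);return o+d*(z-o[2])/d[2]
def tri(cs,ps):
    A=np.zeros((3,3));b=np.zeros(3)
    for c,p in zip(cs,ps):
        o,d=ray(c,p);d/=np.linalg.norm(d);M=np.eye(3)-np.outer(d,d);A+=M;b+=M@o
    return np.linalg.solve(A,b)
E
python3 - <<'E'
from h import *
np.set_printoptions(precision=4,suppress=True)
D=pickle.load(open("cap0.pkl","rb"));S,V=D["scene"],D["side"]
a=lambda x,y:(335+x/4,165+y/4); b=lambda x,y:(155+(x-400)/4,150+y/4)
p=lambda x,y:(125+x/4,190+(y-300)/4); q=lambda x,y:(320+(x-400)/4,265+(y-300)/4)
print("tab",tri([S,V],[a(158,105),b(590,104)]),plane(S,a(158,105),.151),plane(V,b(590,104),.151))
for c,m,e in((S,a,[(60,120),(330,128)]),(S,a,[(68,198),(350,208)]),(V,b,[(690,160),(530,75)]),(V,b,[(605,212),(445,122)])):
    u,v=[plane(c,m(*k),.118) for k in e];w=v-u;print("rail",u,v,np.linalg.norm(w),np.arctan2(-w[0],w[1]))
for x in[(319,183),(449,184)]:print("deck",plane(S,x,.11))
print("half mark ends",plane(S,a(196,90),.11),plane(S,a(200,112),.11))
# tread: far -y, far +y, near(hinge)+y, near -y
T=[tri([S,V],[p(*i),q(*j)]) for i,j in zip([(160,343),(257,350),(238,424),(135,412)],[(598,478),(495,408),(545,375),(648,440)])]
T=np.array(T);print(T,T.mean(0));e=T[2]+T[3]-T[0]-T[1];print("pedal yaw (+x to hinge)",np.arctan2(e[1],e[0]))
print("bottle top",tri([S,V],[p(330,375),(347.5,216)]))
E
```

```text
tab [0.5376 0.2462 0.1511] [0.5364 0.247  0.151 ] [0.5376 0.2449 0.151 ]
rail [0.5161 0.1927 0.118 ] [0.505 0.352 0.118] 0.15961968605993476 0.06977523580600865
rail [0.5862 0.1993 0.118 ] [0.5759 0.3577 0.118 ] 0.15871182910477008 0.06514748277335755
rail [0.5705 0.1902 0.118 ] [0.5579 0.3427 0.118 ] 0.15301556053500295 0.08239042635109542
rail [0.4989 0.1861 0.118 ] [0.4854 0.3369 0.118 ] 0.15139630161761367 0.08909203291412736
deck [0.4677 0.1147 0.11  ]
deck [0.4347 0.4349 0.11  ]
half mark ends [0.4673 0.2753 0.11  ] [0.4887 0.2772 0.11  ]
[[ 0.5416 -0.2722  0.0747]
 [ 0.5415 -0.2079  0.0752]
 [ 0.592  -0.2066  0.0584]
 [ 0.5914 -0.2728  0.0607]] [ 0.5666 -0.2399  0.0672]
pedal yaw (+x to hinge) 0.007062291539318663
bottle top [ 0.6557 -0.1199  0.1621]
```

```bash
python3 -m crank '[[[0,0,-10,-0.155],[0,0,-10,-0.155],[0,0,-10,-0.155],[-25,-39,0,0],[-25,-39,0,0],[-25,-39,0,0],[-25,-39,0,0],[-25,-39,0,0]]]' 0
```

```text
time_s: 1.15
ee_pos: [0.3837, 0.4178, 0.2612]
eef_rot: [-0.0, -0.042, 0.999, -0.0]
wrist_force: [1.3, -0.3, 0.2]
grip_width: 0.0
grasp_force: 0.0
```

```bash
python3 -m crank '[[[-15,-50,0,0],[-15,-50,0,0],[-15,-50,0,0],[-15,-50,0,0],[-15,-50,0,0],[-15,-50,0,0],[-10,-50,0,0],[-10,-50,0,0]]]' 0
```

```text
time_s: 2.15
ee_pos: [0.526, 0.0281, 0.2612]
eef_rot: [0.0, -0.042, 0.999, 0.0]
wrist_force: [0.6, 0.7, -0.6]
grip_width: 0.0001
grasp_force: 0.0
```

```bash
python3 -m crank '[[[-5,-50,0,0],[-5,-50,0,0],[-5,-50,0,0],[0,-50,0,0],[0,-50,0,0],[0,0,20,0],[0,0,30,0],[0,0,30,0]]]' 0
```

```text
time_s: 3.15
ee_pos: [0.5614, -0.2182, 0.1803]
eef_rot: [0.0, -0.041, 0.999, 0.0]
wrist_force: [-0.5, -0.1, -0.8]
grip_width: -0.0002
grasp_force: 0.0
```

```bash
python3 -m crank '[[[0,-22,20,0],[0,0,20,0],[0,0,20,0],[0,0,0,0]]]' 0; python3 - <<'E'
from plant import cams
import cv2,numpy as np
a=cams.capture("wrist")["frame"];b=cams.capture("side")["frame"][230:370,290:480]
cv2.imwrite("pics/p1.png",np.hstack([a[:,:,::-1][:300,80:480],cv2.resize(b[:,:,::-1],(400,300))]))
E
```

```text
time_s: 3.65
ee_pos: [0.5623, -0.2385, 0.1194]
eef_rot: [-0.002, -0.042, 0.999, 0.001]
wrist_force: [-0.2, 0.2, 0.5]
grip_width: -0.0003
grasp_force: 0.0
```

View pics/p1.png

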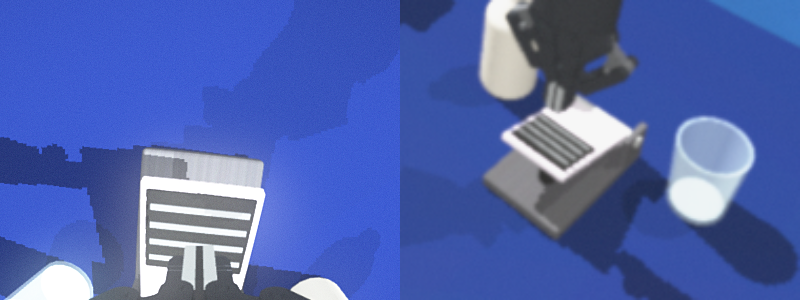

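The wrist view shows the closed fingers centred over the tread, and the side view shows bottle and beaker well clear. Time to press.

```bash
python3 -m crank '[[[0,0,20,0],[0,0,20,0],[0,0,8,0],[0,0,6,0],[0,0,4,0],[0,0,3,0],[0,0,0,0]]]' 0
```

```text
time_s: 4.62
ee_pos: [0.563, -0.2403, 0.0607]
eef_rot: [-0.0, -0.041, 0.999, 0.0]
wrist_force: [-2.3, 0.5, 6.9]
grip_width: -0.0005
grasp_force: 3.4
```

```bash
python3 -m crank '[[[0,0,3,0],[0,0,2,0],[0,0,1,0],[0,0,0,0]]]' 0;python3 -m crank '[[[0,0,1.5,0],[0,0,0,0]]]' 0;python3 -m crank '[[[0,0,1.5,0],[0,0,0,0]]]' 0
```

```text
time_s: 5.12
ee_pos: [0.5624, -0.2404, 0.0549]
eef_rot: [-0.001, -0.041, 0.999, 0.0]
wrist_force: [-5.3, 1.5, 8.9]
grip_width: 0.0
grasp_force: 4.3
time_s: 5.38
ee_pos: [0.5623, -0.2404, 0.0534]
eef_rot: [-0.001, -0.041, 0.999, 0.0]
wrist_force: [-5.0, 2.2, 9.6]
grip_width: -0.0
grasp_force: 4.5
time_s: 5.62
ee_pos: [0.5624, -0.2404, 0.0526]
eef_rot: [-0.001, -0.041, 0.999, 0.0]
wrist_force: [-6.3, 0.8, 12.6]
grip_width: 0.0001
grasp_force: 6.5
```

```bash
python3 -m crank '[[[0,0,1.5,0],[0,0,0,0],[0,0,0,0]]]' 0
```

```text
time_s: 6.0
ee_pos: [0.5624, -0.2405, 0.0522]
eef_rot: [-0.001, -0.041, 0.999, 0.001]
wrist_force: [-9.0, 2.7, 22.1]
grip_width: -0.0
grasp_force: 10.7
```

The force rose sharply while the tip stopped moving, so the pedal is on its stop. I'll release it and travel to the shutter.

```bash
python3 -m crank '[[[0,0,-10,0],[0,0,-20,0],[0,0,-30,0],[0,0,-40,0],[0,0,-50,0],[0,0,-50,0],[0,30,0,0],[0,50,0,0]]]' 0;python3 -m crank '[[[-2,50,0,0],[-2,50,0,0],[-2,50,0,0],[-2,50,0,0],[-2,50,0,0],[-2,50,0,0],[-2,50,0,0],[-2,50,0,0]]]' 85
```

```text
time_s: 7.0
ee_pos: [0.5564, -0.1615, 0.251]
eef_rot: [0.001, -0.04, 0.999, -0.001]
wrist_force: [0.3, 0.3, 0.1]
grip_width: -0.0003
grasp_force: 0.0
time_s: 8.0
ee_pos: [0.5391, 0.2409, 0.2502]
eef_rot: [0.0, -0.041, 0.999, -0.0]
wrist_force: [0.5, 1.0, -0.4]
grip_width: 0.085
grasp_force: 0.0
```

```bash
python3 -m crank '[[[0,5,25,0],[0,0,20,0],[0,0,0,0]]]' 85; python3 - <<'E'
from plant import cams,bot
from h import *
np.set_printoptions(precision=4,suppress=True)
w=cams.capture("wrist");s=cams.capture("scene")["frame"][:,:,::-1];v=cams.capture("side")["frame"][:,:,::-1]
pickle.dump(w,open("w1.pkl","wb"))
r=lambda i,x,y:cv2.resize(i[y:y+75,x:x+120],(480,300))
cv2.imwrite("pics/w1.png",w["frame"][:,:,::-1])
cv2.imwrite("pics/ped.png",r(v,310,260))
E
```

```text
time_s: 8.38
ee_pos: [0.5379, 0.244, 0.2035]
eef_rot: [-0.002, -0.042, 0.999, -0.001]
wrist_force: [0.5, -0.3, 0.7]
grip_width: 0.0849
grasp_force: 0.0
```

View pics/w1.png

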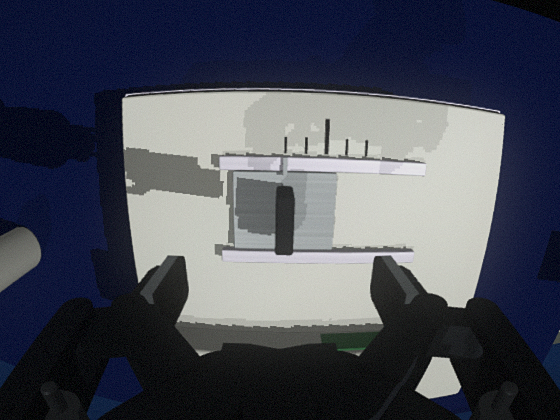

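View pics/ped.png

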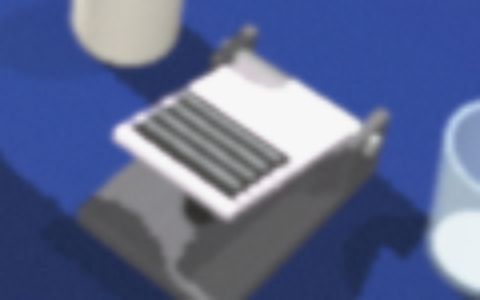

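The wrist view shows the closed tab at about (285,220). The scale marks run from (285,145), with the longest (half) at (327,122–155), and the rails run roughly along the image rows. The pedal crop shows it back up. Next I'll measure with the fisheye model.

```bash
cat >> h.py <<'E'
def wplane(c,p,z):
    K=c["K"];v=np.array([p[0]-K[0,2],p[1]-K[1,2]])/K[0,0];th=np.linalg.norm(v)
    d=c["R"].T@np.r_[v/th*np.sin(th),np.cos(th)];o=-c["R"].T@c["t"];return o+d*(z-o[2])/d[2]
E
python3 - <<'E'
from h import *
np.set_printoptions(precision=4,suppress=True)
w=pickle.load(open("w1.pkl","rb"))
R=lambda a,b:np.arctan2(-(b-a)[0],(b-a)[1])
f=lambda *p,z=.11:wplane(w,p,z)
print("tab corners z.151",[f(*p,z=.151) for p in[(277,254),(292,254),(285,220)]])
print("tab base z.116",f(285,187,z=.116))
m=[f(285.5,145),f(306.5,145),f(327,145),f(347,148),f(367,150)];print("marks",np.array(m),R(m[0],m[4]))
a,b=f(220,157,z=.118),f(425,164,z=.118);print("rail1",a,b,np.linalg.norm(a-b),R(a,b))
a,b=f(223,250,z=.118),f(413,250,z=.118);print("rail2",a,b,R(a,b))
a,b=f(123,95),f(505,113);print("deck",a,b,np.linalg.norm(a-b),R(a,b))
E
```

```text
tab corners z.151 [array([0.5576, 0.2436, 0.151 ]), array([0.5568, 0.2534, 0.151 ]), array([0.5337, 0.2467, 0.151 ])]
tab base z.116 [0.5199 0.246  0.116 ]
marks [[0.49   0.2439 0.11  ]
 [0.4886 0.2591 0.11  ]
 [0.4871 0.2741 0.11  ]
 [0.4878 0.2893 0.11  ]
 [0.4875 0.3048 0.11  ]] 0.03984684318068652
rail1 [0.5013 0.1978 0.118 ] [0.4918 0.3504 0.118 ] 0.15288118407128967 0.06246247165459217
rail2 [0.5727 0.2027 0.118 ] [0.5618 0.3542 0.118 ] 0.0721107872547782
deck [0.4573 0.115  0.11  ] [0.4379 0.4284 0.11  ] 0.31398759254987435 0.06173437574340968
```

```bash
python3 -m crank '[[[0,3.5,20,0.015],[0,0,25,0],[0,0,20,0],[0,0,14.5,0],[0,0,0,0]]]' 85;python3 -m crank '[[[0,0,0,0],[0,0,0,0]]]' 30
```

```text
time_s: 9.15
ee_pos: [0.5385, 0.2478, 0.125]
eef_rot: [-0.0, -0.034, 0.999, -0.0]
wrist_force: [-0.3, -0.2, 0.5]
grip_width: 0.0852
grasp_force: 0.0
time_s: 9.4
ee_pos: [0.5394, 0.2484, 0.1263]
eef_rot: [0.001, -0.034, 0.999, 0.0]
wrist_force: [-0.3, -0.3, -0.1]
grip_width: 0.0511
grasp_force: 0.0
```

```bash
python3 -m crank '[[[0,0,0,0],[0,0,0,0],[0,0,0,0],[0,0,0,0],[0,0,0,0]]]' 0
```

```text
time_s: 10.02
ee_pos: [0.5389, 0.2474, 0.1258]
eef_rot: [0.0, -0.034, 0.999, -0.0]
wrist_force: [-1.5, -2.7, 6.6]
grip_width: 0.011
grasp_force: 59.0
```

```bash
python3 -m crank '[[[0,2,0,0],[0,0,0,0],[0,0,0,0]]]' 0;python3 -m crank '[[[0,4,0,0],[0,5,0,0],[0,5,0,0],[0,4,0,0],[0,0,0,0],[0,0,0,0]]]' 0
```

```text
time_s: 10.4
ee_pos: [0.5389, 0.2487, 0.1257]
eef_rot: [-0.0, -0.033, 0.999, -0.001]
wrist_force: [-2.4, -4.7, 7.4]
grip_width: 0.0111
grasp_force: 59.2
time_s: 11.15
ee_pos: [0.5378, 0.2655, 0.1257]
eef_rot: [-0.0, -0.033, 0.999, -0.001]
wrist_force: [-1.9, -7.8, 7.8]
grip_width: 0.011
grasp_force: 59.3
```

```bash
python3 -m crank '[[[0,4,0,0],[0,4,0,0],[0,3.5,0,0],[0,0,0,0],[0,0,0,0],[0,0,0,0]]]' 0;python3 - <<'E'
from plant import cams
import cv2,pickle,numpy as np
d={n:cams.capture(n) for n in("scene","side","wrist")};pickle.dump(d,open("cap2.pkl","wb"))
w=d["wrist"]["frame"][100:250,180:380,::-1];s=d["scene"]["frame"][165:240,335:435,::-1];v=d["side"]["frame"][150:225,155:255,::-1]
r=lambda i,*z:cv2.resize(i,z,interpolation=cv2.INTER_CUBIC)
cv2.imwrite("pics/e.png",np.hstack([r(w,400,300),np.vstack([r(s,400,300)])])) ;
cv2.imwrite("pics/e.png",np.vstack([np.hstack([r(w,400,300),r(s,400,300)]),np.hstack([r(v,400,300),np.zeros((300,400,3),np.uint8)])]))
E
```

```text
time_s: 11.9
ee_pos: [0.5371, 0.2762, 0.1257]
eef_rot: [-0.0, -0.033, 0.999, -0.002]
wrist_force: [-2.2, -8.2, 8.0]
grip_width: 0.0112
grasp_force: 59.5
```

View pics/e.png

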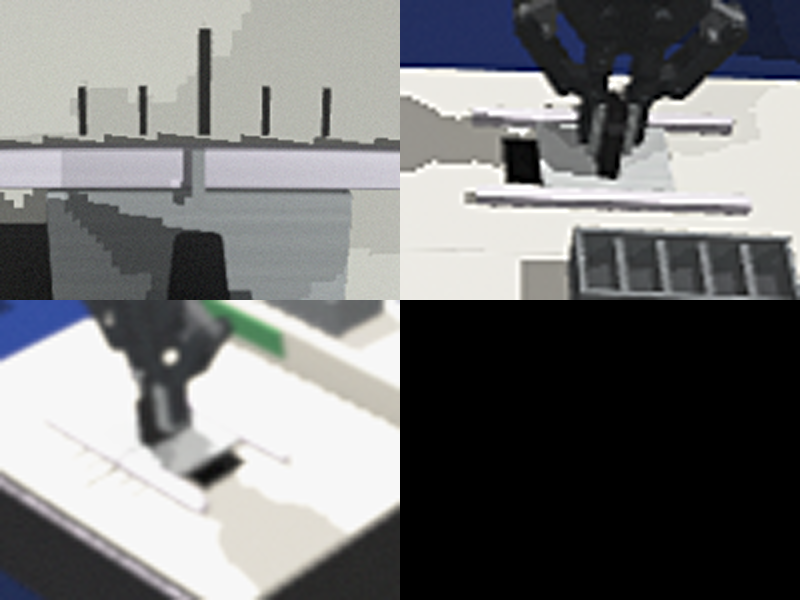

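The wrist crop shows the tab and its index at column ~198, and the long mark at column ~204.5, with about 61 px per 15 mm. That puts the shutter about 1.4 mm short, which matches 28.8 mm travelled by the TCP, so I'll correct it.

```bash
python3 -m crank '[[[0,1.3,0,0],[0,0,0,0],[0,0,0,0],[0,0,0,0]]]' 0;python3 - <<'E'
from plant import cams
import numpy as np
f=cams.capture("wrist")["frame"].astype(int).sum(2)
for v in(120,135,218,222):
    r=f[v,240:330];x=np.where(r<200)[0]+240;print(v,x.tolist())
print(f[178,265:300].tolist())
E
```

```text
time_s: 12.55
ee_pos: [0.537, 0.2772, 0.1257]
eef_rot: [-0.0, -0.033, 0.999, -0.002]
wrist_force: [-2.5, -9.4, 9.0]
grip_width: 0.0109
grasp_force: 59.5
120 [278, 279, 280, 281, 282]
135 [278, 279, 280, 281, 282]
218 [241, 267, 268, 269, 270, 271, 272, 273, 274, 275, 276, 277, 278, 279, 280, 281, 282, 283, 284, 285, 286, 287, 288, 289]
222 [248, 251, 257, 262, 266, 267, 268, 269, 270, 271, 272, 273, 274, 275, 276, 277, 278, 279, 280, 281, 282, 283, 284, 285, 286, 287, 288, 289, 290, 291]
[583, 598, 589, 603, 468, 286, 284, 284, 289, 279, 300, 390, 439, 437, 425, 438, 435, 514, 591, 604, 584, 597, 595, 597, 599, 588, 602, 602, 588, 607, 600, 613, 602, 606, 606]
```

```bash
python3 -m crank '[[[0,0.4,0,0],[0,0,0,0],[0,0,0,0],[0,0,0,0]]]' 0;python3 -c "
from plant import bot
print(bot.close_job())"
```

```text
time_s: 13.1
ee_pos: [0.537, 0.2775, 0.1257]
eef_rot: [-0.0, -0.033, 0.999, -0.002]
wrist_force: [-2.5, -8.8, 8.7]
grip_width: 0.0109
grasp_force: 59.5
the job is handed in; nothing more can be done
None
```

I pressed the pedal to its stop with the shutter closed and let it come back up, then opened the shutter to half travel (within about 1 mm by my measurements) and handed the job in at 13.1 s with the gripper still holding it; nothing showed the bottle, beaker or tray being touched, and no verdict came back.

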